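# Close and bind a layer of cast ingots

## Task

Finish stacking the cast aluminium ingots on the plywood board. From the draining rack, lower the ingot that lies wide face up into the gap between the two on the board, still wide face up, so that it rests on the board with the ends about level and the layer is flat on top. Then lay the other rack ingot, wide face down, crosswise over the middle of that layer to bind it; set both down rather than dropping them. Leave the two ingots already on the board where they lie, and do not disturb the tweezers, the timer or the brush.

Things in the scene. Friction and masses are not known exactly. Their poses are not given: they have to be found in the camera images.
- base_ingot_1: loose cast ingot, 0.48 kg, 140 long, 30 high; wide face 60, narrow face 44 mm. Tong notches in both flanks at mid-length leave a parallel waist 30 mm thick across y, full height; notch 44 mm long at its floor, 60 at its mouth. Origin at the centre of the solid; x along its length, y across, z from wide to narrow face. Wide face down on the board, length near the board's x, on its -y side.
- base_ingot_2: the same ingot shape, size and axes as base_ingot_1, 0.48 kg, loose. Lies wide face down on the board, parallel to base_ingot_1, on the board's +y side; 50 to 56 mm free between the feet of the two. Notches of the two side by side to about 10 mm.
- rack_ingot_1: the same ingot shape, size and axes, about 0.4 to 0.6 kg. Lies wide face UP (its z points down into the deck) in one of the two places of the rack, its length running up the 32 degree slope.
- rack_ingot_2: the same ingot shape, size and axes, about 0.4 to 0.6 kg. Lies wide face DOWN (its z points out of the deck) in the other place of the rack, its length running up the 32 degree slope.
- board: fixed plywood board, 170 mm (x) by 200 mm (y), its flat top 21 mm above the worktop. Origin on the worktop below its centre.
- rack: fixed draining rack of steel rods, 200 mm wide (y). Deck rises at 32 degrees to its +x; at the low end the rods turn up square to the deck as a 26 mm lip, against which the ingots' ends rest. Origin on the worktop under its middle; ingot centres at about x -27, y -55 and +55, z 67 mm. High end 105 mm up.
- tweezers: loose steel tweezers, 120 x 10 x 9 mm, lying beside the board on its +y side; a bystander. Origin under its middle, length along y of its own frame.
- timer: loose white bench timer, 60 x 62 x 17 mm, lying flat to the right of the board; a bystander. Origin under its middle.
- brush: loose wooden brush, 156 x 18 x 19 mm, lying left of the rack; a bystander. Origin under its middle.

How it is judged:
By the outcome, as a careful person would: the job done as asked, in the order asked, and still so for the second after the job is handed in, with the robot touching nothing.
It also fails if it takes over 54 s, if anything falls off the work surface, if the arm or the gripper's body presses on something with over 40 N, if the wrist force passes 120 N, or if a joint passes its speed limit or range.

## Robot

A 6-joint arm with a two-finger parallel gripper is mounted at the origin on a cart in front of the work surface, level with it; the furniture and walls round the work are solid. World frame = base frame: x ahead of the robot, y to its left, z up, the work surface at z = 0. Lengths are in m, angles in rad, forces in N, time in s.
With the tool pointing down it reaches from about 0.375 to 0.975 m from the base axis. Payload 3.8 kg.
Tool frame: the origin (TCP) lies midway between the tips of the shut fingers; the grasp point (between the pads) lies 19 mm behind it; z points along the fingers, y is the line along which they close (so a half turn about z gives the same grasp; the last joint's range is limited). The gripper opens to 85 mm and grips with 20 to 120 N. Pads are 22 mm wide; open, the fingers measure 114 mm over their backs; the gripper's body (76 mm by 85 mm) begins 54 mm behind the grasp point. The pads swing forward as they close: fully open they stand 13 mm farther back than shut.
Start: joints at [1.176, 0.264, 1.604, -0, 1.274, -0.037], TCP at [0.236, 0.632, 0.195] pointing down, gripper open.
Joint ranges: [-2.63, 2.63], [-0.94, 2.18], [0.31, 2.57], [-1.31, 4.45], [0, 2.66], [-2.55, 2.55]. Speed limits (rad/s): [2.57, 2.57, 3.14, 3.14, 3.14, 3.14].

## Interface

Orientations are given as a rotation vector (axis times angle).
In Python, from workcell import bot, cams gives the robot as it stands.
- The arm moves only by the tool play_rows, never from a script. Its argument "rows" is a list of rows, each a list of 2 entries, a list of its own where there are three numbers: the shift along the tool's x, y, z scaled (see below), then the turn, a rotation vector about the tool's x, y, z scaled (see below). A call has 1 to 20 rows; each row is the pose to reach, as a shift and turn from the pose commanded when the call began, along the tool's axes at that moment; what a row does not reach only later rows make up. The controller multiplies each number of a shift by 250 mm and each number of a turn by 45 degrees. A row lasts 1/12 s, in which the tool goes at most 41.7 mm and 7.16 degrees, less where a joint would pass 70% of its speed; a pose out of reach is approached as far as the arm can. A call with a number of a shift or a turn outside -1 to 1 is refused whole. A call with a gripper value outside its range is refused whole. "claw" is the opening, from -1 (shut) to 1 (fully open), set as the call begins (left out, the last holds). The fingers move at their own pace and stop on an object; "newtons" is the grip in N (left out, the last holds). Time passes only in rows, so rows that repeat a pose let the fingers close. It gives the time, the measured TCP pose, the force, the opening and the grip force at its end, in the units of the state.
- bot.read_state(): the state, without advancing time (a new reading comes with each control period).
- cams.read_camera(name): name is "scene" or "top" or "wrist"; returns a dict with "image" (480x640x3 uint8, red, green, blue), "K" (3x3 intrinsics, pixels), "T" (4x4, takes a point from camera to world coordinates); the wrist camera has in their place "mount" (4x4, takes a point from camera to tool coordinates, whose origin is the TCP and whose axes are the flange's). Camera axes: x right, y down, z forward; pixel columns grow to the right and rows downward; lengths in m; the calibration is good to about 2 mm. A picture is of the moment at which its call begins: read the wrist's pose just before it. There is no depth.
- bot.finish_job(): hands the job in; it is judged then, once.
The state is a dict: "time": time; "q": joint angles; "joint_vel": joint speeds; "joint_torque": joint torques, N m; "tool_pos": TCP position; "tcp_rot": TCP orientation; "wrist_force": force on the tool from outside, world axes, zero at the start; "torque": the same for the moment, N m; "width": opening from 0.0 (shut) to 1.0 (fully open); "grip_force": force on a finger pad.
Only numpy, scipy, OpenCV 4.12 (cv2) and the standard library are available. Lean on these libraries where they do the work, as an engineer would, in place of code of your own. Each camera call takes 0.05 s, during which the arm holds its last target. There are 200 camera calls.

## Working session

There is one attempt and no reset: what is moved stays moved. The work goes in short steps, Python scripts to look and compute and a tool call to move; the robot and the scene stay as the last step left them, time stands still between calls to the robot, and variables do not carry over. Pictures are saved under pics/ and viewed, at most 10 in all, crops included, and the job is handed in when it is done.

Besides the shell and the picture viewer there is one more tool, called after ">>>" by a JSON object that holds its "api" and its "payload", one argument or row to a line. play_rows: Moves the arm, as the interface text tells. Its arguments: {"type":"object","properties":{"rows":{"type":"array","items":{"type":"array"}},"claw":{"type":"number"},"newtons":{"type":"number"}},"required":["rows"]}

```bash
mkdir -p pics; ls; python3 - <<'E'
from workcell import bot,cams
import cv2,numpy as np
s=bot.read_state()
print({k:np.round(v,4) for k,v in s.items()})
for n in ("scene","top","wrist"):
    c=cams.read_camera(n); cv2.imwrite(f"pics/{n}0.png",c["image"][:,:,::-1])
    np.savez(f"pics/{n}0.npz",**c)
    print(n,np.round(c["K"],1).tolist(),np.round(c.get("T",c.get("mount")),4).tolist())
E
```

```text
pics
{'time': np.float64(0.0), 'q': array([ 1.1761,  0.2648,  1.6054,  0.    ,  1.2737, -0.0369]), 'joint_vel': array([ 0.0007, -0.0017, -0.0008,  0.0005,  0.0011,  0.0002]), 'joint_torque': array([-4.00000e-04, -5.15120e+01, -3.67306e+01, -0.00000e+00,
        1.31000e-02, -0.00000e+00]), 'tool_pos': array([0.2361, 0.6315, 0.1937]), 'tcp_rot': array([-0.5589, -3.091 ,  0.0034]), 'wrist_force': array([ 0.5546,  0.224 , -0.5819]), 'torque': array([-0.0036, -0.0147, -0.0145]), 'grip_force': np.float64(0.0), 'width': np.float64(1.003)}
scene [[451.1, 0.0, 315.6], [0.0, 451.1, 239.5], [0.0, 0.0, 1.0]] [[0.8209, -0.3231, 0.471, -0.0859], [-0.5711, -0.4671, 0.675, -0.7461], [0.0019, -0.8231, -0.568, 0.8311], [0.0, 0.0, 0.0, 1.0]]
top [[441.0, 0.0, 324.8], [0.0, 441.0, 244.3], [0.0, 0.0, 1.0]] [[-0.0244, -0.9856, 0.1676, 0.3714], [-0.9997, 0.0254, 0.0043, 0.1396], [-0.0085, -0.1675, -0.9858, 1.0594], [0.0, 0.0, 0.0, 1.0]]
wrist [[432.8, 0.0, 316.5], [0.0, 432.8, 239.0], [0.0, 0.0, 1.0]] [[-0.0003, -0.9624, -0.2718, 0.0693], [1.0, -0.0002, -0.0004, 0.0], [0.0003, -0.2718, 0.9624, -0.1788], [0.0, 0.0, 0.0, 1.0]]
```

View pics/scene0.png

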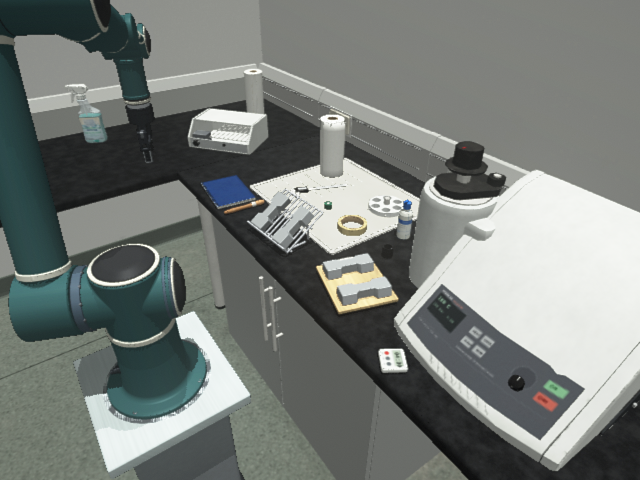

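View pics/top0.png

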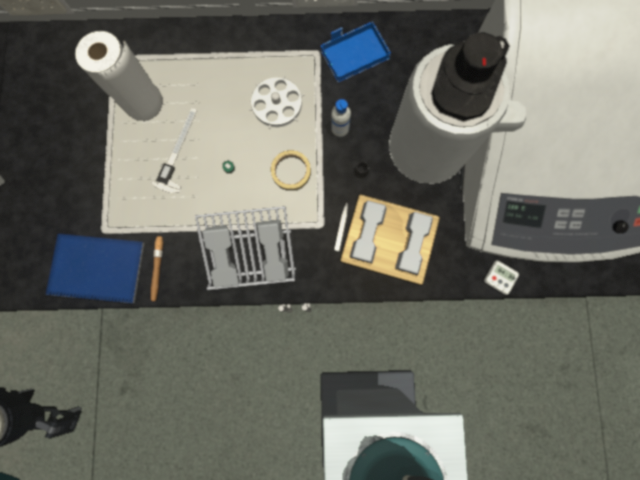

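The scene view shows the rack at about (285,220), its left place looking wide-face-up, and the board at (357,283). In the top view the rack is near (246,248), with ingots at (220,255) and (272,250). The board is at (390,240), with base ingots at (369,230) and (414,243). The timer is at (502,277), tweezers at (342,228), brush at (157,268).

```bash
cat > h.py <<'E'
import numpy as np,cv2
from scipy.spatial.transform import Rotation as R
from scipy.optimize import least_squares
def T4(p,rv):
    T=np.eye(4);T[:3,:3]=R.from_rotvec(rv).as_matrix();T[:3,3]=p;return T
def ray(K,T,uv):
    d=T[:3,:3]@np.linalg.solve(K,[uv[0],uv[1],1.]);return T[:3,3],d/np.linalg.norm(d)
def onz(K,T,uv,z):
    o,d=ray(K,T,uv);return o+d*(z-o[2])/d[2]
def proj(K,T,P):
    p=(np.atleast_2d(P)-T[:3,3])@T[:3,:3];q=p@K.T;return q[:,:2]/q[:,2:]
def tri(obs):
    A=0;b=0
    for K,T,uv in obs:
        o,d=ray(K,T,uv);M=np.eye(3)-np.outer(d,d);A=A+M;b=b+M@o
    return np.linalg.solve(A,b)
def snap(name):
    from workcell import bot,cams
    s=bot.read_state();c=cams.read_camera("wrist")
    T=T4(s["tool_pos"],s["tcp_rot"])@c["mount"]
    cv2.imwrite(f"pics/{name}.png",c["image"][:,:,::-1]);np.savez(f"pics/{name}.npz",image=c["image"],K=c["K"],T=T,Tt=T4(s["tool_pos"],s["tcp_rot"]))
def load(n):
    c=np.load(f"pics/{n}.npz");return c["K"],c["T"]
def delta(Tc,Tg):
    D=np.linalg.inv(Tc)@Tg
    return np.round(D[:3,3]/.25,3).tolist(),np.round(R.from_matrix(D[:3,:3]).as_rotvec()/np.radians(45),3).tolist()
E
python3 - <<'E'
from h import *
K,T=load("top0");S=load("scene0")
for n,uv,z in [("rack",(246,248),.06),("i1",(220,255),.08),("i2",(272,250),.08),("board",(390,240),.02),("b2",(369,230),.05),("b1",(414,243),.05),("timer",(502,277),.017),("tw",(342,228),.009),("c1",(362,197),.021),("c2",(439,213),.021),("c3",(422,283),.021),("c4",(341,262),.021)]:
    print(n,np.round(onz(K,T,uv,z),3))
print(tri([(K,T,(390,240)),(*S,(357,284))]))
E
```

```text
rack [0.538 0.325 0.06 ]
i1 [0.52 0.38 0.08]
i2 [0.528 0.263 0.08 ]
board [ 0.555 -0.012  0.02 ]
b2 [0.574 0.04  0.05 ]
b1 [ 0.541 -0.063  0.05 ]
timer [ 0.46  -0.272  0.017]
tw [0.589 0.101 0.009]
c1 [0.662 0.051 0.021]
c2 [ 0.618 -0.133  0.021]
c3 [ 0.45  -0.082  0.021]
c4 [0.505 0.107 0.021]
[ 0.56013131 -0.01588335  0.01040362]
```

```bash
cat >> h.py <<'E'
def tooldown(p,yaw,tilt=0):
    "tool x = -dir(yaw), z down; tilt: z leans toward dir(yaw)"
    c,s=np.cos(yaw),np.sin(yaw)
    f=np.array([c,s,0]);z=np.sin(tilt)*f+np.array([0,0,-np.cos(tilt)])
    x=-(np.cos(tilt)*f+np.array([0,0,np.sin(tilt)]));y=np.cross(z,x)
    T=np.eye(4);T[:3,:3]=np.c_[x,y,z];T[:3,3]=p;return T
E
python3 - <<'E'
from h import *
from workcell import bot
s=bot.read_state();Tc=T4(s["tool_pos"],s["tcp_rot"])
print(Tc)
print(delta(Tc,tooldown([.25,.62,.28],np.radians(5))))
print(delta(Tc,tooldown([.50,.33,.30],np.radians(5))))
E
```

```text
[[-9.36687764e-01  3.50165066e-01 -6.76926726e-04  2.36148995e-01]
 [ 3.50165717e-01  9.36686278e-01 -1.66951046e-03  6.31659307e-01]
 [ 4.94637348e-05 -1.80084655e-03 -9.99998377e-01  1.94005160e-01]
 [ 0.00000000e+00  0.00000000e+00  0.00000000e+00  1.00000000e+00]]
([-0.068, -0.025, -0.344], [-0.002, -0.001, -0.567])
([-1.411, -0.761, -0.423], [-0.002, -0.001, -0.567])
```

>>> {"api": "play_rows", "payload": {
  "rows": [
    [[-0.1,-0.05,-0.3],[0,0,-0.3]],
    [[-0.7,-0.4,-0.42],[0,0,-0.567]],
    [[-0.7,-0.4,-0.42],[0,0,-0.567]],
    [[-0.7,-0.4,-0.42],[0,0,-0.567]],
    [[-0.7,-0.4,-0.42],[0,0,-0.567]],
    [[-0.7,-0.4,-0.42],[0,0,-0.567]],
    [[-0.7,-0.4,-0.42],[0,0,-0.567]]
  ],
  "claw": 1
}}

```text
time: 0.73
tool_pos: [0.3696, 0.4741, 0.3033]
tcp_rot: [-0.13, 3.134, 0.002]
wrist_force: [-0.7, -0.3, 0.2]
width: 1.005
grip_force: 0.0
```

```bash
python3 - <<'E'
from h import *
from workcell import bot
s=bot.read_state();Tc=T4(s["tool_pos"],s["tcp_rot"])
print(s["tool_pos"],s["q"])
print(delta(Tc,tooldown([.50,.33,.27],np.radians(5))))
E
```

```text
[0.36959896 0.4740584  0.30333114] [ 0.86909655  0.07390855  1.62758158 -0.00306797  1.43581291 -0.78403283]
([-0.472, -0.617, 0.135], [0.001, 0.007, -0.006])
```

>>> {"api": "play_rows", "payload": {
  "rows": [
    [[-0.472,-0.617,0.135],[0,0,0]],
    [[-0.472,-0.617,0.135],[0,0,0]],
    [[-0.472,-0.617,0.135],[0,0,0]],
    [[-0.472,-0.617,0.135],[0,0,0]],
    [[-0.472,-0.617,0.135],[0,0,0]],
    [[-0.472,-0.617,0.135],[0,0,0]],
    [[-0.472,-0.617,0.135],[0,0,0]]
  ]
}}

```text
time: 1.32
tool_pos: [0.4965, 0.3328, 0.265]
tcp_rot: [0.132, -3.137, 0.001]
wrist_force: [0.4, 0.6, -0.7]
width: 1.0
grip_force: 0.0
```

```bash
python3 - <<'E'
from h import *
from workcell import bot
snap("r1")
s=bot.read_state();Tc=T4(s["tool_pos"],s["tcp_rot"])
print(s["tool_pos"])
E
```

```text
[0.49598317 0.33393742 0.26554479]
```

View pics/r1.png

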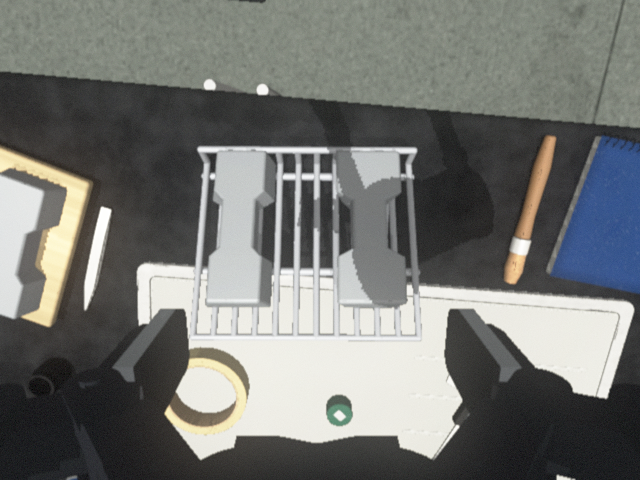

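The wrist view shows the rack: the low lip runs along row 150, the high end along row 338. Ingot ends are near (243,152)–(238,305) and (370,152)–(373,305). The right one is partly in shadow, so I'll take a second view and compare crops.

>>> {"api": "play_rows", "payload": {
  "rows": [
    [[0,-0.45,-0.06],[0,0,0]],
    [[0,-0.45,-0.06],[0,0,0]],
    [[0,-0.45,-0.06],[0,0,0]],
    [[0,-0.45,-0.06],[0,0,0]],
    [[0,-0.45,-0.06],[0,0,0]]
  ]
}}

```text
time: 1.78
tool_pos: [0.5059, 0.2225, 0.2823]
tcp_rot: [-0.136, 3.137, 0.002]
wrist_force: [-0.3, 0.8, -1.7]
width: 1.0
grip_force: 0.0
```

```bash
python3 - <<'E'
from h import *
snap("r2")
K,T=load("r2");print(T[:3,3])
def enh(im): 
    l=cv2.createCLAHE(3,(4,4)).apply(cv2.cvtColor(im,cv2.COLOR_RGB2GRAY));return l
a=np.load("pics/r1.npz")["image"];b=np.load("pics/r2.npz")["image"]
p=proj(K,T,[[.53,.325,.07]])[0].astype(int);print(p)
A=enh(a)[135:325,190:430]
x0=max(p[0]-120,0);y0=max(p[1]-95,0);B=enh(b)[y0:y0+190,x0:x0+240];print(x0,y0)
f=lambda m:cv2.resize(m,None,fx=3.1,fy=3.1,interpolation=cv2.INTER_CUBIC)
cv2.imwrite("pics/z1.png",f(A));cv2.imwrite("pics/z2.png",f(B))
E
```

```text
[0.43668866 0.21635316 0.46095094]
[423 230]
303 135
```

View pics/z1.png

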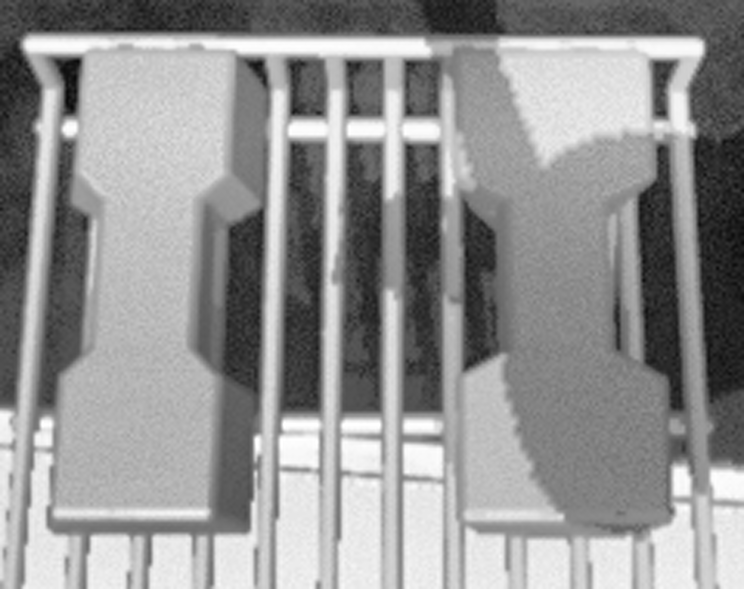

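View pics/z2.png

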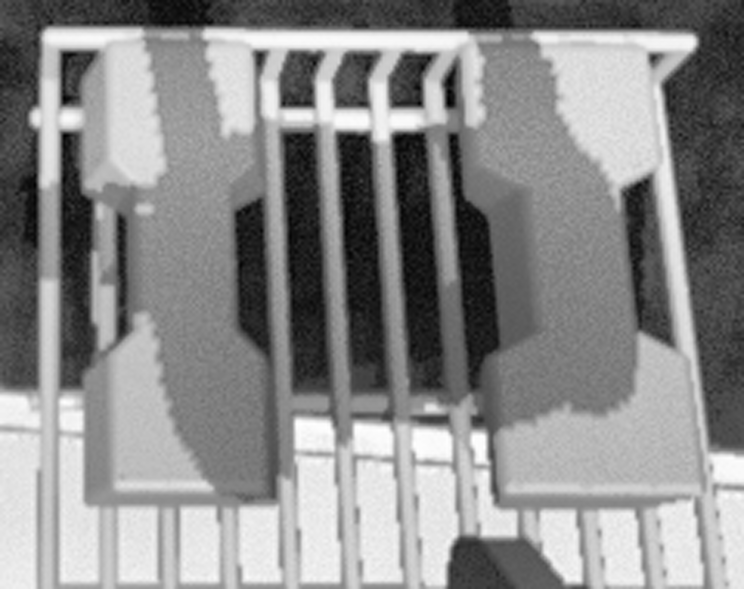

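The crops settle which is which. The +y ingot has the wide top (206 px against 156 px), so it is rack_ingot_1. The -y ingot is narrow side up with its flank showing, so it is rack_ingot_2. Next I fit 6-DoF poses from the face corners in both views.

```bash
cat > fit.py <<'E'
from h import *
V={"r1":(190,135,3.1),"r2":(303,135,3.1)}
# face points as (a along slope up, b toward image right(+y)) in units of L/2 end & floor
def fit(w,obs):
    P=[];O=[]
    for v,d in obs.items():
        K,T=load(v);x0,y0,s=V[v]
        for (a,b),(u,vv) in d: P.append((a,b));O.append((K,T,(u+.5)/s-.5+x0,(vv+.5)/s-.5+y0))
    def res(p):
        Rm=R.from_euler("ZYX",p[3:]).as_matrix();r=[]
        for (a,b),(K,T,u,v) in zip(P,O):
            q=p[:3]+Rm@np.array([a,b*(w/2 if abs(a)>.05 else .015),0])
            r+=list(proj(K,T,q)[0]-[u,v])
        return r
    s=least_squares(res,[.52,.3,.08,.08,-.56,0],loss="soft_l1")
    r=np.array(res(s.x)).reshape(-1,2)
    return s.x,r
E,F=.07,.022
A={"r1":[((-E,-1),(453,50)),((-E,1),(650,52)),((E,-1),(463,520)),((E,1),(668,515)),((-F,-1),(500,212)),((-F,1),(612,205)),((F,-1),(503,350)),((F,1),(613,350))],
"r2":[((-E,-1),(463,45)),((-E,1),(650,45)),((E,-1),(497,490)),((E,1),(700,492)),((-F,1),(622,190)),((F,1),(638,335)),((-F,-1),(530,187)),((F,-1),(540,330))]}
B={"r1":[((-E,-1),(90,50)),((-E,1),(236,50)),((E,-1),(57,515)),((E,1),(213,513)),((-F,-1),(102,208)),((-F,1),(203,205)),((F,-1),(96,350)),((F,1),(191,350))],
"r2":[((-E,-1),(107,42)),((-E,1),(252,42)),((E,-1),(110,485)),((E,1),(270,490)),((-F,1),(236,205)),((F,1),(238,330)),((F,-1),(136,325))]}
if __name__=="__main__":
  for n,w,o in (("ing1 wide-up",.06,A),("ing2",.044,B)):
    x,r=fit(w,o);Rm=R.from_euler("ZYX",x[3:]).as_matrix()
    c=x[:3]-Rm[:,2]*.015
    print(n,"top",np.round(x[:3],4),"ctr",np.round(c,4),"ypr deg",np.round(np.degrees(x[3:]),1),"rms px",np.sqrt((r**2).mean()).round(2));print(np.round(r,1).tolist())
E
python3 fit.py
```

```text
ing1 wide-up top [0.5127 0.382  0.074 ] ctr [0.5205 0.3819 0.0612] ypr deg [  4.5 -31.1  -2.7] rms px 1.59
[[0.3, -1.0], [1.5, 0.2], [-1.6, 0.4], [3.5, 2.8], [2.4, -3.8], [-0.4, -0.8], [2.3, -0.4], [1.3, 0.2], [-1.3, -1.4], [-0.3, 0.5], [-0.1, 1.2], [1.5, 1.5], [-1.2, 0.1], [-1.2, -1.1], [-3.1, 0.3], [-2.0, -0.1]]
ing2 top [0.5218 0.266  0.0743] ctr [0.5298 0.2671 0.0617] ypr deg [  4.4 -32.5   1.8] rms px 1.58
[[0.3, 0.3], [0.6, -0.1], [-1.1, 1.4], [1.3, 2.1], [0.4, -2.5], [1.2, -1.7], [-1.2, -0.9], [2.8, -1.0], [0.2, 0.5], [-0.8, 0.3], [0.3, 2.1], [-0.6, 0.6], [-1.2, -5.9], [-0.2, -0.8], [-0.7, 0.8]]
```

The fit gives a tilt of 31–32°, as expected, but z is about 5 mm under the text and the arm was still settling at the snaps. I'll refine that close up. Before grasping I'll look at the board from settled poses.

```bash
python3 - <<'E'
from h import *
from workcell import bot
s=bot.read_state();Tc=T4(s["tool_pos"],s["tcp_rot"])
for y in (.04,-.07): print(delta(Tc,tooldown([.53,y,.22],np.radians(-17))))
E
```

```text
([-0.032, -0.739, 0.246], [0.002, 0.001, 0.49])
([0.007, -1.177, 0.246], [0.002, 0.001, 0.49])
```

>>> {"api": "play_rows", "payload": {
  "rows": [
    [[-0.03,-0.74,0.1],[0,0,0.49]],
    [[-0.03,-0.74,0.1],[0,0,0.49]],
    [[-0.03,-0.74,0.1],[0,0,0.49]],
    [[-0.03,-0.74,0.246],[0,0,0.49]],
    [[-0.03,-0.74,0.246],[0,0,0.49]],
    [[-0.03,-0.74,0.246],[0,0,0.49]],
    [[-0.03,-0.74,0.246],[0,0,0.49]],
    [[-0.03,-0.74,0.246],[0,0,0.49]],
    [[-0.03,-0.74,0.246],[0,0,0.49]],
    [[-0.03,-0.74,0.246],[0,0,0.49]]
  ]
}}

```text
time: 2.67
tool_pos: [0.5306, 0.0401, 0.2211]
tcp_rot: [0.461, 3.105, 0.001]
wrist_force: [-0.2, 0.2, 0.5]
width: 0.998
grip_force: 0.0
```

```bash
python3 - <<'E'
from h import *
snap("b1");print(load("b1")[1][:3,3])
E
```

```text
[0.46395892 0.06016079 0.39977048]
```

>>> {"api": "play_rows", "payload": {
  "rows": [
    [[0,-0.44,0],[0,0,0]],
    [[0,-0.44,0],[0,0,0]],
    [[0,-0.44,0],[0,0,0]],
    [[0,-0.44,0],[0,0,0]],
    [[0,-0.44,0],[0,0,0]],
    [[0,-0.44,0],[0,0,0]],
    [[0,-0.44,0],[0,0,0]]
  ]
}}

```text
time: 3.3
tool_pos: [0.4981, -0.0657, 0.2202]
tcp_rot: [0.463, 3.107, 0.001]
wrist_force: [-0.6, 0.0, 0.4]
width: 1.005
grip_force: 0.0
```

```bash
python3 - <<'E'
from h import *
snap("b2");K,T=load("b2");print(T[:3,3])
o=[]
for n in ("b1","b2"):
    K,T=load(n);im=np.load(f"pics/{n}.npz")["image"]
    p=proj(K,T,[[.555,-.012,.04]])[0];x0=int(np.clip(p[0]-145,0,350));y0=int(np.clip(p[1]-130,0,220));print(n,p,x0,y0)
    o.append(cv2.resize(im[y0:y0+260,x0:x0+290,::-1],None,fx=1.35,fy=2.1) if 0 else cv2.resize(im[y0:y0+225,x0:x0+300,::-1],None,fx=2.6,fy=2.6,interpolation=cv2.INTER_CUBIC))
    cv2.imwrite(f"pics/z{n}.png",o[-1])
E
```

```text
[ 0.43173769 -0.04557982  0.39890385]
b1 [267.09388424 245.32095523] 122 115
b2 [394.97707817 246.16117874] 249 116
```

View pics/zb1.png

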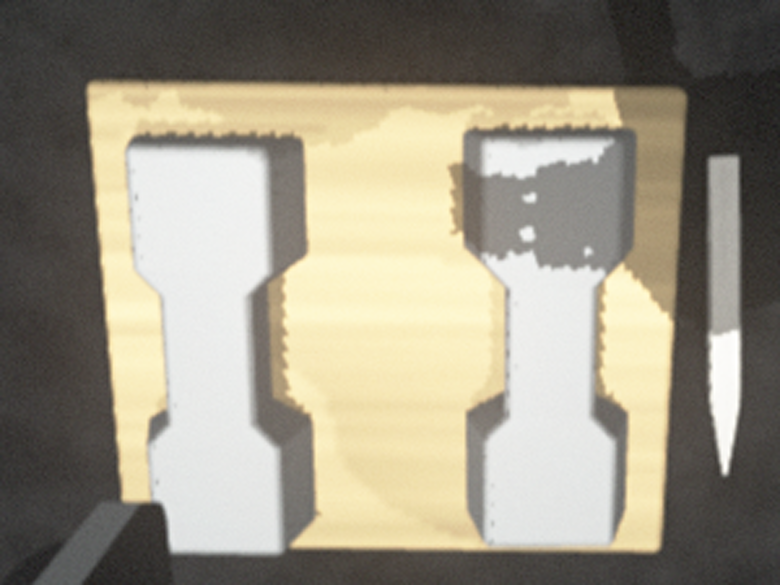

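View pics/zb2.png

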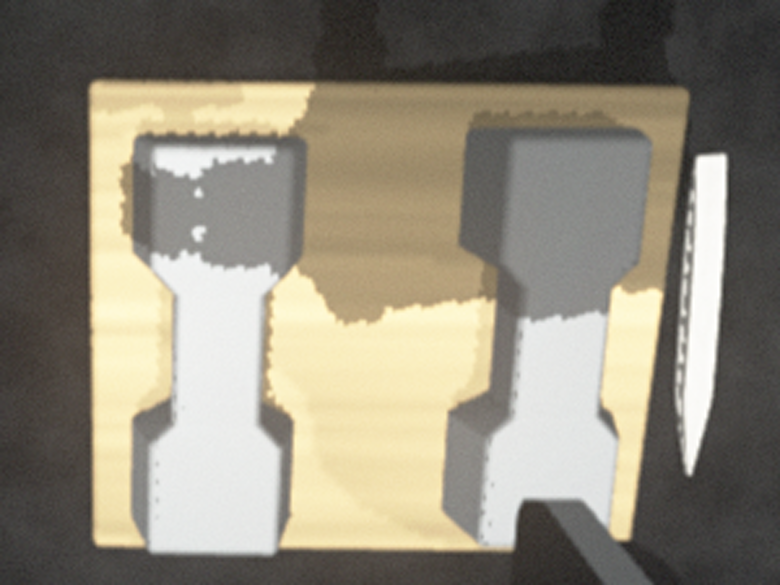

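In zb1 and zb2 both base ingots lie narrow face up on the board. Their ends are near rows 143–553 for base 1 (left) and 138–543 for base 2 (right). The notches line up, at rows 295–425 and 288–418. Next I fit planar poses.

```bash
cat > fitb.py <<'E'
from h import *
V={"b1":(122,115,2.6),"b2":(249,116,2.6)}
E,F=.07,.022
B1={"b1":[((-E,-1),(128,143)),((-E,1),(269,149)),((E,1),(282,553)),((-F,1),(248,297)),((F,1),(254,428)),((-F,-1),(162,297)),((F,-1),(168,412))],
"b2":[((-E,-1),(152,147)),((E,-1),(150,552)),((E,1),(278,552)),((-F,-1),(176,295)),((-F,1),(265,293)),((F,-1),(174,424)),((F,1),(262,424))]}
B2={"b1":[((-E,-1),(482,140)),((E,-1),(488,543)),((E,1),(612,543)),((-F,-1),(508,288)),((-F,1),(598,285)),((F,-1),(508,418)),((F,1),(592,418))],
"b2":[((-E,-1),(512,135)),((-E,1),(650,138)),((-F,-1),(523,290)),((-F,1),(610,290)),((F,-1),(515,420)),((F,1),(600,418))]}
def fit(obs,w=.044,fz=None):
    P=[];O=[]
    for v,d in obs.items():
        K,T=load(v);x0,y0,s=V[v]
        for ab,(u,vv) in d: P.append(ab);O.append((K,T,(u+.5)/s-.5+x0,(vv+.5)/s-.5+y0))
    def res(p):
        r=[]; f=np.array([np.cos(p[2]),np.sin(p[2]),0]);l=np.array([-f[1],f[0],0])
        for (a,b),(K,T,u,v) in zip(P,O):
            q=np.array([p[0],p[1],p[3] if fz is None else fz])+f*a+l*b*(w/2 if abs(a)>.05 else .015)
            r+=list(proj(K,T,q)[0]-[u,v])
        return r
    s=least_squares(res,[.55,0,-.3,.05][:4 if fz is None else 3],loss="soft_l1")
    return s.x,np.array(res(s.x)).reshape(-1,2)
if __name__=="__main__":
  for fz in (None,.051):
    c=[]
    for n,o in (("base1",B1),("base2",B2)):
        x,r=fit(o,fz=fz);c.append(x);print(n,np.round(x,4),"yaw",np.degrees(x[2]).round(1),"rms",np.sqrt((r**2).mean()).round(2))
        if fz: print(np.round(r,1).tolist())
    c=np.array(c);m=c.mean(0);f=np.array([np.cos(m[2]),np.sin(m[2])]);l=np.array([-f[1],f[0]]);d=c[1,:2]-c[0,:2]
    print("mid",m,"sep across",d@l,"along",d@f)
  K,T=load("b1");x0,y0,s=V["b1"]
  for uv in ((90,85),(685,92),(660,550)): print("board corner",onz(K,T,(uv[0]/s+x0,uv[1]/s+y0),.021).round(4))
  K,T=load("b2");x0,y0,s=V["b2"]
  for uv in ((90,85),(688,90),(95,545)): print("board corner",onz(K,T,(uv[0]/s+x0,uv[1]/s+y0),.021).round(4))
E
python3 fitb.py
```

```text
base1 [ 0.5438 -0.0654 -0.3117  0.0477] yaw -17.9 rms 1.17
base2 [ 0.5744  0.0426 -0.292   0.0473] yaw -16.7 rms 1.01
mid [ 0.55910322 -0.01139067 -0.30189438  0.04747979] sep across 0.11221712764966968 along -0.0028592345548816636
base1 [ 0.543  -0.0648 -0.3151] yaw -18.1 rms 1.28
[[-1.1, 0.0], [-0.3, -1.2], [0.7, 1.4], [1.5, -0.3], [1.4, -1.2], [-1.5, -1.0], [-0.5, 4.4], [0.9, -1.7], [-0.4, 1.0], [-0.1, 1.9], [-0.6, -0.3], [1.3, 1.1], [-0.8, -0.3], [0.3, 0.3]]
base2 [ 0.5733  0.0423 -0.2901] yaw -16.6 rms 1.21
[[-0.4, -0.8], [-1.0, 2.8], [0.8, 2.5], [-1.4, 0.4], [0.1, 1.4], [-1.1, 0.1], [1.6, -0.1], [-0.3, 0.8], [1.7, -0.7], [-0.4, -0.6], [2.3, -0.8], [-1.3, -0.8], [1.0, -0.2]]
mid [ 0.55816786 -0.01122742 -0.30255785] sep across 0.1113182344836065 along -0.002950220135822173
board corner [ 0.4493 -0.0784  0.021 ]
board corner [0.5087 0.1089 0.021 ]
board corner [0.668  0.0584 0.021 ]
board corner [ 0.449  -0.0801  0.021 ]
board corner [0.5081 0.1081 0.021 ]
board corner [ 0.6083 -0.1304  0.021 ]
```

```bash
cat >> h.py <<'E'
TI=np.radians(32)
def rackgoal(c,h,yaw=np.radians(4.5)):
    "TCP h above ingot centre along deck normal"
    f=np.array([np.cos(yaw),np.sin(yaw),0]);n=-np.sin(TI)*f+np.array([0,0,np.cos(TI)])
    return tooldown(np.array(c)+n*h,yaw,TI)
def cur():
    from workcell import bot
    s=bot.read_state();return T4(s["tool_pos"],s["tcp_rot"])
E
python3 - <<'E'
from h import *
G=rackgoal([.5195,.3805,.0662],.09);print(G)
M=tooldown([.47,.165,.27],np.radians(-6),TI/2)
print(delta(cur(),M));print(delta(M,G))
E
```

```text
[[-8.45433847e-01 -7.84590957e-02  5.28285700e-01  4.71954287e-01]
 [-6.65370868e-02  9.96917334e-01  4.15769863e-02  3.76758071e-01]
 [-5.29919264e-01  6.93889390e-18 -8.48048096e-01  1.42524329e-01]
 [ 0.00000000e+00  0.00000000e+00  0.00000000e+00  1.00000000e+00]]
([0.376, 0.85, -0.2], [-0.033, -0.354, -0.242])
([0.218, 0.843, 0.468], [-0.095, -0.355, -0.214])
```

>>> {"api": "play_rows", "payload": {
  "rows": [
    [[0.376,0.85,-0.2],[-0.033,-0.354,-0.242]],
    [[0.376,0.85,-0.2],[-0.033,-0.354,-0.242]],
    [[0.376,0.85,-0.2],[-0.033,-0.354,-0.242]],
    [[0.376,0.85,-0.2],[-0.033,-0.354,-0.242]],
    [[0.376,0.85,-0.2],[-0.033,-0.354,-0.242]],
    [[0.376,0.85,-0.2],[-0.033,-0.354,-0.242]],
    [[0.376,0.85,-0.2],[-0.033,-0.354,-0.242]]
  ]
}}

```text
time: 3.93
tool_pos: [0.4696, 0.1704, 0.2721]
tcp_rot: [0.141, 2.857, -0.015]
wrist_force: [0.9, 0.8, 0.6]
width: 0.999
grip_force: 0.0
```

>>> {"api": "play_rows", "payload": {
  "rows": [
    [[0,0.84,0.1],[-0.095,-0.355,-0.214]],
    [[0,0.84,0.1],[-0.095,-0.355,-0.214]],
    [[0,0.84,0.1],[-0.095,-0.355,-0.214]],
    [[0,0.84,0.1],[-0.095,-0.355,-0.214]],
    [[0.218,0.843,0.468],[-0.095,-0.355,-0.214]],
    [[0.218,0.843,0.468],[-0.095,-0.355,-0.214]],
    [[0.218,0.843,0.468],[-0.095,-0.355,-0.214]],
    [[0.218,0.843,0.468],[-0.095,-0.355,-0.214]],
    [[0.218,0.843,0.468],[-0.095,-0.355,-0.214]],
    [[0.218,0.843,0.468],[-0.095,-0.355,-0.214]]
  ]
}}

```text
time: 4.77
tool_pos: [0.4729, 0.3758, 0.1434]
tcp_rot: [-0.101, 2.581, 0.028]
wrist_force: [-0.2, 0.3, 1.5]
width: 1.001
grip_force: 0.0
```

```bash
python3 - <<'E'
from h import *
from workcell import bot
T0=cur();G=rackgoal([.5195,.3805,.0662],.09);print(T0,delta(T0,G),bot.read_state()["q"])
snap("g1");K,T=load("g1")
f=G[:3,0]*-1;l=G[:3,1];n=-G[:3,2];c=np.array([.5195,.3805,.0662])+n*.015
P=[c+f*a+l*b for a,b in ((-.07,-.03),(-.07,.03),(.07,-.03),(.07,.03),(-.022,-.015),(-.022,.015),(.022,-.015),(.022,.015))]
print(proj(K,T,P).round(1).tolist())
im=np.load("pics/g1.npz")["image"]
for p in proj(K,T,P): cv2.circle(im,tuple(int(round(v)) for v in p),2,(255,0,0),-1)
cv2.imwrite("pics/g1m.png",im[:,:,::-1])
E
```

```text
[[-8.45031963e-01 -7.79214504e-02  5.29007778e-01  4.72854073e-01]
 [-6.65202836e-02  9.96959105e-01  4.05905820e-02  3.75763961e-01]
 [-5.30561998e-01 -8.89408210e-04 -8.47645666e-01  1.43448418e-01]
 [ 0.00000000e+00  0.00000000e+00  0.00000000e+00  1.00000000e+00]] ([0.005, 0.004, 0.001], [-0.001, 0.001, 0.0]) [ 0.87258844 -0.06785845  2.18166309 -0.6174446   0.71397586 -0.36633584]
[[265.2, 113.1], [371.6, 113.0], [272.2, 336.6], [364.2, 336.7], [293.1, 197.2], [343.5, 197.2], [294.1, 267.1], [342.4, 267.1]]
```

View pics/g1m.png

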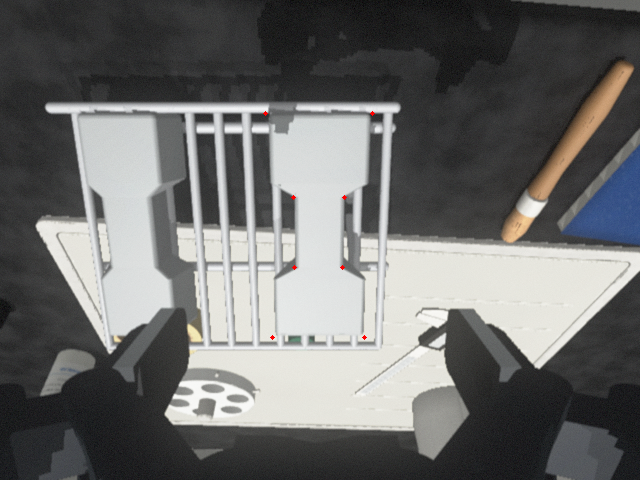

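The view shows ingot 1 about 1 px right of the prediction, with face corners at (271,113), (368,113), (275,333), (363,333). The slightly small outline comes from its rounded edges. The pose is good, so I descend along the deck normal and grip.

>>> {"api": "play_rows", "payload": {
  "rows": [
    [[0.005,0.006,0.1],[0,0,0]],
    [[0.005,0.006,0.2],[0,0,0]],
    [[0.005,0.006,0.28],[0,0,0]],
    [[0.005,0.006,0.34],[0,0,0]],
    [[0.005,0.006,0.38],[0,0,0]],
    [[0.005,0.006,0.4],[0,0,0]],
    [[0.005,0.006,0.408],[0,0,0]],
    [[0.005,0.006,0.408],[0,0,0]],
    [[0.005,0.006,0.408],[0,0,0]]
  ]
}}

```text
time: 5.57
tool_pos: [0.5255, 0.3814, 0.0565]
tcp_rot: [-0.099, 2.58, 0.029]
wrist_force: [0.3, 0.5, -0.6]
width: 1.002
grip_force: 0.0
```

>>> {"api": "play_rows", "payload": {
  "rows": [
    [[0,0,0],[0,0,0]],
    [[0,0,0],[0,0,0]],
    [[0,0,0],[0,0,0]],
    [[0,0,0],[0,0,0]],
    [[0,0,0],[0,0,0]],
    [[0,0,0],[0,0,0]],
    [[0,0,0],[0,0,0]],
    [[0,0,0],[0,0,0]],
    [[0,0,0],[0,0,0]],
    [[0,0,0],[0,0,0]],
    [[0,0,0],[0,0,0]],
    [[0,0,0],[0,0,0]]
  ],
  "claw": -1,
  "newtons": 60
}}

```text
time: 6.57
tool_pos: [0.5249, 0.3809, 0.055]
tcp_rot: [-0.1, 2.582, 0.027]
wrist_force: [0.7, -0.0, 0.3]
width: -0.001
grip_force: 0.0
```

```bash
python3 - <<'E'
from h import *
from workcell import bot
s=bot.read_state();T0=cur();print(T0[:3,3],s["wrist_force"],s["torque"],s["width"]*85,s["grip_force"])
print(delta(rackgoal([.5195,.3805,.0662],0),T0))
E
```

```text
[0.52488565 0.38087355 0.05497953] [ 0.68343452 -0.04204231  0.2548971 ] [ 0.02253346  0.25799787 -0.04228468] -0.08869613155114406 0.0
([0.005, -0.0, 0.05], [0.002, 0.0, 0.001])
```

The fingers shut to 0 with no grip force, so the grasp missed. I'll look at all three cameras in one montage.

```bash
python3 - <<'E'
from h import *
from workcell import cams
snap("g2")
w=np.load("pics/g2.npz")["image"]
t=cams.read_camera("top");s=cams.read_camera("scene")
np.savez("pics/top2.npz",**t);np.savez("pics/scene2.npz",**s)
tc=cv2.resize(t["image"][190:310,180:320],(350,300),interpolation=cv2.INTER_CUBIC)
sc=cv2.resize(s["image"][170:265,225:335],(347,300),interpolation=cv2.INTER_CUBIC)
c=np.zeros((600,800,3),np.uint8);c[:338,:450]=cv2.resize(w,(450,338));c[:300,450:]=tc;c[300:600,450:797]=sc
s0=np.load("pics/scene0.npz")["image"];c[338:600,0:303]=cv2.resize(s0[170:265,225:335],(303,262),interpolation=cv2.INTER_CUBIC)
cv2.imwrite("pics/m1.png",c[:,:,::-1])
E
```

```text
(no output)
```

View pics/m1.png

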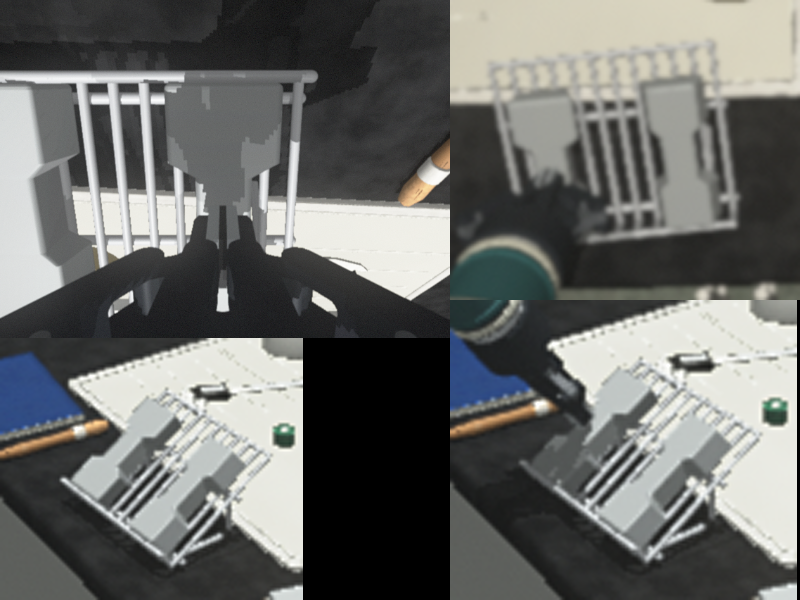

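The montage shows the fingers shut over the waist at wrist px (316,295), and the ingot seems unmoved. I'll check numerically where the TCP projects relative to the ingot in the fixed cameras.

```bash
python3 - <<'E'
from h import *
from workcell import bot
T0=cur();print(T0[:3,3],bot.read_state()["time"])
c=np.array([.5195,.3805,.0662]);G=rackgoal(c,0);f=-G[:3,0];l=G[:3,1];n=-G[:3,2]
P=[T0[:3,3],T0[:3,3]-T0[:3,2]*.05,c+n*.015,c+n*.015+f*.07,c+n*.015-f*.07,c+n*.015+f*.07-l*.03,c+n*.015-f*.07-l*.03]
for nm,(x0,y0,sx,sy,ox,oy) in {"top2":(180,190,2.5,2.5,450,0),"scene2":(225,170,347/110,300/95,450,300)}.items():
    K,T=load(nm);p=proj(K,T,P);print(nm,p.round(1).tolist());print((((p+.5)-[x0,y0])*[sx,sy]+[ox,oy]).round(0).tolist())
K,T=load("g2");print((proj(K,T,P)*.703).round(0).tolist())
# refine shape change g1->g2 vs r-views: image diff of scene0/scene2 near ingot
E
```

```text
[0.52490358 0.38088704 0.05503245] 6.7167
top2 [[222.2, 254.4], [218.4, 263.4], [220.1, 258.7], [214.2, 229.6], [225.6, 286.2], [227.9, 228.2], [238.5, 284.9]]
[[557.0, 162.0], [547.0, 185.0], [551.0, 173.0], [537.0, 100.0], [565.0, 242.0], [571.0, 97.0], [598.0, 238.0]]
scene2 [[272.1, 213.7], [264.6, 205.1], [268.3, 208.8], [282.7, 193.2], [253.8, 224.6], [288.1, 196.6], [258.9, 228.5]]
[[600.0, 440.0], [576.0, 412.0], [588.0, 424.0], [633.0, 375.0], [542.0, 474.0], [651.0, 386.0], [559.0, 486.0]]
[[222.0, 197.0], [222.0, 235.0], [222.0, 217.0], [222.0, 324.0], [222.0, 83.0], [173.0, 324.0], [160.0, 83.0]]
```

```bash
python3 - <<'E'
from h import *
im=cv2.cvtColor(np.load("pics/g2.npz")["image"],cv2.COLOR_RGB2GRAY)
sm=cv2.resize(im[240:470,230:410],(45,46),interpolation=cv2.INTER_AREA)
for i,r in enumerate(sm): print(240+i*5,"".join(" .:-=+*#%@"[min(9,v//26)] for v in r))
E
```

```text
240 ::::*%#+========----=--=--==-======+*#-::::::
245 ::::*%%=:--======--==-------==++===#@#:::::::
250 ::::*%%+:::--======----------===-:-%@#:::::::
255 :::-+%%+::::=========-==-=======---%@#::::::-
260 ::::+%%+::::***======-=-==--=======%@#::::::-
265 -:::+%%+::::+##========---=-=======%@#::::::-
270 +===+%%*--==+##+=======--=-=-=====+%@#::::::=
275 *****%%++++++#%#=======-===-======+%@*------=
280 @@@@%%%*@%%%##%*==================+%%*+++++++
285 @@@@%%%*@@@@#%%+=============+====+%%#%%%###*
290 %%%%%#%*%%%%#%%=====-::--==+++====+%%#@@@@@@#
295 @@@@%#%*%@@@#%%+===--.:---=+++=+===*%#%%%%%%#
300 @@@@@#%*%@@@#%%#+===-.:---==+##*====*#@@@@@@#
305 @@@@@#%*%@@@+----==-:.:----::-=*+==++#@@@@@@#
310 @@@@@#%*%@@*::::-==-:..----:...-+==++#@@@@@@#
315 @@@@@#%*#@@=::::-==-:..----:...:-==++#@@@@@%#
320 @@@@@%%##@%:::::-==-:..----:...::==++#@@@@@%#
325 @@@@@%%##@#:::::-=--:..----:...::==++%@@@@@%#
330 #%%###%#*#+:::::----:..-----....:-=++#######%
335 +++++*%#+=::::::----:..-----.....-=++===++++%
340 %%%%%#%#+*::::::::-=-:.--::......:=+++++#%#*%
345 @@@@@%%#=:::::::...--..-..........:=+***#@@#%

[... 499 characters left out ...]

400 ....................:--:.....................
405 ....................-==:.....................
410 ....................#%%=:....................
415 ...................:%%%+:....................
420 ...................:%%%*.:...................
425 ...................:%%%*.....................
430 ...................-%%%*.....................
435 ...................=%%%#.....................
440 ...................:=++=.....................
445 .............................................
450 .............................................
455 .............................................
460 .............................................
465 .............................................
```

The open-finger pixels in r1, (187,310) and (450,310), with the 85 mm opening put the real tips at tool z ≈ -49 mm open and -36 mm shut. That agrees with g2 and the scene view. So the fingertips end about 36 mm short of the reported TCP, and I closed 8 mm above the ingot. I'll open, go 34 mm deeper and grip again.

>>> {"api": "play_rows", "payload": {
  "rows": [
    [[-0.005,0,0],[0,0,0]],
    [[-0.005,0,0],[0,0,0]],
    [[-0.005,0,0],[0,0,0]],
    [[-0.005,0,0],[0,0,0]],
    [[-0.005,0,0],[0,0,0]],
    [[-0.005,0,0],[0,0,0]],
    [[-0.005,0,0],[0,0,0]],
    [[-0.005,0,0.02],[0,0,0]],
    [[-0.005,0,0.05],[0,0,0]],
    [[-0.005,0,0.08],[0,0,0]],
    [[-0.005,0,0.1],[0,0,0]],
    [[-0.005,0,0.12],[0,0,0]],
    [[-0.005,0,0.132],[0,0,0]],
    [[-0.005,0,0.136],[0,0,0]],
    [[-0.005,0,0.136],[0,0,0]],
    [[-0.005,0,0.136],[0,0,0]]
  ],
  "claw": 1
}}

```text
time: 8.05
tool_pos: [0.5439, 0.3824, 0.0268]
tcp_rot: [-0.1, 2.582, 0.027]
wrist_force: [-0.5, 0.4, 0.4]
width: 1.001
grip_force: 0.0
```

>>> {"api": "play_rows", "payload": {
  "rows": [
    [[0,0,0],[0,0,0]],
    [[0,0,0],[0,0,0]],
    [[0,0,0],[0,0,0]],
    [[0,0,0],[0,0,0]],
    [[0,0,0],[0,0,0]],
    [[0,0,0],[0,0,0]],
    [[0,0,0],[0,0,0]],
    [[0,0,0],[0,0,0]],
    [[0,0,0],[0,0,0]]
  ],
  "claw": -1,
  "newtons": 60
}}

```text
time: 8.8
tool_pos: [0.5439, 0.3828, 0.0273]
tcp_rot: [-0.1, 2.581, 0.028]
wrist_force: [-5.2, 0.3, 5.3]
width: 0.342
grip_force: 60.9
```

```bash
python3 - <<'E'
from h import *
from workcell import bot
s=bot.read_state();T0=cur();print(T0[:3,3],s["wrist_force"],s["torque"],s["width"]*85,s["grip_force"],s["q"])
D=np.linalg.inv(rackgoal([.5195,.3805,.0662],0))@T0;print(D[:3,3])
E
```

```text
[0.5438624  0.38276211 0.02730307] [-5.21602984  0.27692471  5.26469741] [0.1106707  0.50080469 0.09284276] 29.04694901862977 60.9199583530426 [ 0.77256881  0.19786342  2.15741085 -0.82685416  0.47983486 -0.18833531]
[-0.00013508  0.00034369  0.04595083]
```

Gripped: 29 mm, 61 N, centred. Now lifting along the deck normal.

>>> {"api": "play_rows", "payload": {
  "rows": [
    [[0,0,-0.04],[0,0,0]],
    [[0,0,-0.12],[0,0,0]],
    [[0,0,-0.22],[0,0,0]],
    [[0,0,-0.35],[0,0,0]],
    [[0,0,-0.48],[0,0,0]],
    [[0,0,-0.55],[0,0,0]],
    [[0,0,-0.55],[0,0,0]],
    [[0,0,-0.55],[0,0,0]]
  ]
}}

```text
time: 9.47
tool_pos: [0.4706, 0.3765, 0.1432]
tcp_rot: [-0.1, 2.582, 0.028]
wrist_force: [0.5, -0.3, -4.2]
width: 0.338
grip_force: 62.3
```

```bash
python3 - <<'E'
from h import *
from workcell import bot
s=bot.read_state();T0=cur();print(T0[:3,3],s["wrist_force"],s["torque"],s["width"]*85,s["grip_force"])
M=tooldown([.50,.17,.20],np.radians(-7),TI/2);G=tooldown([.5585,-.0112,.12],np.radians(-17.3))
print(delta(T0,M),delta(M,G))
E
```

```text
[0.47058779 0.37650541 0.1431784 ] [ 0.52476845 -0.29074981 -4.21360998] [-0.10397725  0.67022573  0.03270273] 28.767195053942373 62.2655725479126
([-0.165, -0.833, -0.164], [0.103, 0.354, 0.233]) ([-0.22, -0.691, 0.396], [0.032, 0.355, 0.227])
```

>>> {"api": "play_rows", "payload": {
  "rows": [
    [[-0.05,-0.2,-0.12],[0.02,0.07,0.05]],
    [[-0.1,-0.36,-0.164],[0.04,0.14,0.09]],
    [[-0.13,-0.52,-0.164],[0.06,0.21,0.14]],
    [[-0.165,-0.68,-0.164],[0.08,0.28,0.19]],
    [[-0.165,-0.833,-0.164],[0.103,0.354,0.233]],
    [[-0.165,-0.833,-0.164],[0.103,0.354,0.233]],
    [[-0.165,-0.833,-0.164],[0.103,0.354,0.233]]
  ]
}}

```text
time: 10.05
tool_pos: [0.5009, 0.1653, 0.1979]
tcp_rot: [0.184, 2.86, -0.032]
wrist_force: [0.1, 1.9, -5.4]
width: 0.335
grip_force: 62.7
```

>>> {"api": "play_rows", "payload": {
  "rows": [
    [[-0.05,-0.17,0.05],[0.01,0.08,0.05]],
    [[-0.1,-0.34,0.15],[0.015,0.17,0.11]],
    [[-0.16,-0.5,0.25],[0.02,0.25,0.16]],
    [[-0.22,-0.65,0.33],[0.032,0.32,0.2]],
    [[-0.22,-0.691,0.37],[0.032,0.355,0.227]],
    [[-0.22,-0.691,0.396],[0.032,0.355,0.227]],
    [[-0.22,-0.691,0.396],[0.032,0.355,0.227]],
    [[-0.22,-0.691,0.396],[0.032,0.355,0.227]],
    [[-0.22,-0.691,0.396],[0.032,0.355,0.227]]
  ]
}}

```text
time: 10.8
tool_pos: [0.5582, -0.0097, 0.1195]
tcp_rot: [-0.47, -3.104, 0.001]
wrist_force: [-0.8, 0.5, -4.4]
width: 0.341
grip_force: 62.7
```

```bash
python3 - <<'E'
from h import *
from workcell import bot
s=bot.read_state();T0=cur();print(T0.round(4),s["wrist_force"],s["torque"],s["width"]*85,s["grip_force"])
G=tooldown([.5585,-.0112,.045],np.radians(-17.3))
print(delta(T0,G)); snap("p1")
# predict held ingot + base ingots in view
K,T=load("p1");Th=T0
P=[(Th@[-a,b,-.046-.015,1])[:3] for a in(-.07,.07) for b in (-.03,.03)]
print("held top corners",proj(K,T,P).round(0).tolist())
for c,y in (((.5434,-.0651),-.3134),((.5739,.0424),-.291)):
    f=np.array([np.cos(y),np.sin(y)]);l=np.array([-f[1],f[0]])
    print(proj(K,T,[[*(np.array(c)+f*a+l*b),.051] for a in(-.07,.07) for b in (-.022,.022)]).round(0).tolist())
E
```

```text
[[-9.552e-01  2.959e-01 -1.800e-03  5.582e-01]
 [ 2.959e-01  9.552e-01 -1.000e-04 -9.700e-03]
 [ 1.700e-03 -7.000e-04 -1.000e+00  1.195e-01]
 [ 0.000e+00  0.000e+00  0.000e+00  1.000e+00]] [-0.77818238  0.48721445 -4.36206962] [-0.02002683 -0.00438013 -0.01435186] 28.982062261916848 62.741042375564575
([-0.003, -0.005, 0.298], [-0.001, -0.002, 0.002])
held top corners [[202.0, 114.0], [431.0, 114.0], [231.0, 531.0], [402.0, 531.0]]
[[174.0, 119.0], [254.0, 120.0], [191.0, 347.0], [260.0, 348.0]]
[[375.0, 115.0], [455.0, 114.0], [369.0, 344.0], [438.0, 343.0]]
```

>>> {"api": "play_rows", "payload": {
  "rows": [
    [[-0.003,-0.005,0.1],[0,0,0]],
    [[-0.003,-0.005,0.2],[0,0,0]],
    [[-0.003,-0.005,0.3],[0,0,0]],
    [[-0.003,-0.005,0.36],[0,0,0]],
    [[-0.003,-0.005,0.36],[0,0,0]],
    [[-0.003,-0.005,0.36],[0,0,0]],
    [[-0.003,-0.005,0.36],[0,0,0]]
  ]
}}

```text
time: 11.43
tool_pos: [0.5609, -0.0117, 0.0324]
tcp_rot: [0.469, 3.103, -0.0]
wrist_force: [-0.3, -0.3, -3.8]
width: 0.34
grip_force: 62.6
```

```bash
python3 - <<'E'
from h import *
from workcell import bot
T0=cur();print(delta(T0,tooldown([.5585,-.0112,-.010],np.radians(-17.3))),bot.read_state()["wrist_force"]); snap("p2")
im=np.load("pics/p2.npz")["image"]
cv2.imwrite("pics/p2z.png",cv2.resize(im[40:340,120:520,::-1],(800,600),interpolation=cv2.INTER_CUBIC))
E
```

```text
([0.01, -0.001, 0.169], [0.0, 0.004, 0.002]) [-0.32859787 -0.27984895 -3.84893204]
```

View pics/p2z.png

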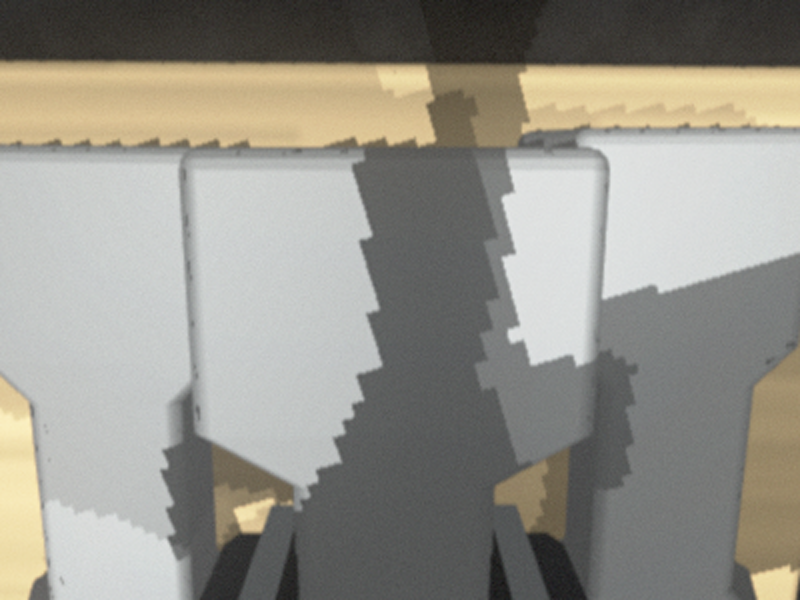

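Hovering over the gap, the held waist spans columns 297–493 (centre 395). The neighbours' inner waist edges sit at 190 and 597 (centre 393.5), and the ends are near level, so it is centred to under 1 mm. I'll lower it slowly.

>>> {"api": "play_rows", "payload": {
  "rows": [
    [[0.01,-0.002,0.02],[0,0,0]],
    [[0.01,-0.002,0.05],[0,0,0]],
    [[0.01,-0.002,0.08],[0,0,0]],
    [[0.01,-0.002,0.1],[0,0,0]],
    [[0.01,-0.002,0.12],[0,0,0]],
    [[0.01,-0.002,0.135],[0,0,0]],
    [[0.01,-0.002,0.145],[0,0,0]],
    [[0.01,-0.002,0.145],[0,0,0]],
    [[0.01,-0.002,0.145],[0,0,0]]
  ]
}}

```text
time: 12.23
tool_pos: [0.5568, -0.0122, -0.0061]
tcp_rot: [-0.472, -3.105, 0.001]
wrist_force: [0.1, -0.6, -4.4]
width: 0.341
grip_force: 62.7
```

>>> {"api": "play_rows", "payload": {
  "rows": [
    [[0,0,0.005],[0,0,0]],
    [[0,0,0.01],[0,0,0]],
    [[0,0,0.012],[0,0,0]],
    [[0,0,0.012],[0,0,0]]
  ]
}}

```text
time: 12.57
tool_pos: [0.5568, -0.0122, -0.0089]
tcp_rot: [-0.472, -3.106, 0.001]
wrist_force: [1.0, 0.4, -5.2]
width: 0.34
grip_force: 62.7
```

>>> {"api": "play_rows", "payload": {
  "rows": [
    [[0,0,0.004],[0,0,0]],
    [[0,0,0.004],[0,0,0]],
    [[0,0,0.004],[0,0,0]]
  ]
}}

```text
time: 12.82
tool_pos: [0.557, -0.0122, -0.0098]
tcp_rot: [0.472, 3.106, -0.001]
wrist_force: [0.5, 0.8, -3.8]
width: 0.336
grip_force: 62.8
```

>>> {"api": "play_rows", "payload": {
  "rows": [
    [[0,0,0.004],[0,0,0]],
    [[0,0,0.004],[0,0,0]],
    [[0,0,0.004],[0,0,0]]
  ]
}}

```text
time: 13.07
tool_pos: [0.5572, -0.0122, -0.0103]
tcp_rot: [0.472, 3.106, -0.001]
wrist_force: [-0.5, -0.4, 1.2]
width: 0.336
grip_force: 63.6
```

>>> {"api": "play_rows", "payload": {
  "rows": [
    [[0,0,0.004],[0,0,0]],
    [[0,0,0.004],[0,0,0]],
    [[0,0,0.004],[0,0,0]]
  ]
}}

```text
time: 13.32
tool_pos: [0.5574, -0.0123, -0.0107]
tcp_rot: [0.472, 3.105, -0.001]
wrist_force: [-2.2, -0.1, 6.4]
width: 0.334
grip_force: 64.2
```

Contact is felt at TCP z ≈ -10.5 mm, as predicted. Release and rise.

>>> {"api": "play_rows", "payload": {
  "rows": [
    [[0,0,-0.004],[0,0,0]],
    [[0,0,-0.004],[0,0,0]],
    [[0,0,-0.004],[0,0,0]],
    [[0,0,-0.004],[0,0,0]],
    [[0,0,-0.004],[0,0,0]],
    [[0,0,-0.05],[0,0,0]],
    [[0,0,-0.12],[0,0,0]],
    [[0,0,-0.22],[0,0,0]],
    [[0,0,-0.35],[0,0,0]],
    [[0,0,-0.5],[0,0,0]],
    [[0,0,-0.7],[0,0,0]],
    [[0,0,-0.85],[0,0,0]],
    [[0,0,-0.85],[0,0,0]],
    [[0,0,-0.85],[0,0,0]]
  ],
  "claw": 0.3
}}

```text
time: 14.48
tool_pos: [0.5597, -0.0125, 0.2061]
tcp_rot: [0.471, 3.097, 0.0]
wrist_force: [-0.2, 0.2, -0.6]
width: 0.65
grip_force: 0.0
```

```bash
python3 - <<'E'
from h import *
snap("q1");K,T=load("q1")
im=cv2.cvtColor(np.load("pics/q1.npz")["image"],cv2.COLOR_RGB2GRAY);print(cur()[:3,3])
f=np.array([np.cos(-.302),np.sin(-.302)]);l=np.array([-f[1],f[0]]);m=np.array([.5577,-.0117])
g=lambda a,b,z=.051:proj(K,T,[[*(m+f*a+l*b),z]])[0].round(0).tolist()
print("mid corners",[g(a,b) for a in(-.07,.07) for b in(-.03,.03)],"b1",[g(a,b-.056) for a in(-.07,.07) for b in(-.022,.022)],"b2",[g(a,b+.056) for a in(-.07,.07) for b in(-.022,.022)])
# edge profile along three rows of ends: render rectified top plane z=.051, 1 mm/px, then print ascii
X,Y=np.meshgrid(np.arange(-.1,.1,.0025),np.arange(-.09,.04,.005))
P=np.stack([m[0]+f[0]*Y+l[0]*X,m[1]+f[1]*Y+l[1]*X,0*X+.051],-1).reshape(-1,3)
uv=proj(K,T,P).astype(np.float32).reshape(*X.shape,2)
r=cv2.remap(im,uv[...,0],uv[...,1],cv2.INTER_LINEAR)
for i,row in enumerate(r): print("%4d"%(-90+5*i),"".join(" .:-=+*#%@"[min(9,v//26)] for v in row))
E
```

```text
[ 0.55776747 -0.01234218  0.20291427]
mid corners [[276.0, 111.0], [357.0, 111.0], [280.0, 287.0], [353.0, 287.0]] b1 [[211.0, 111.0], [270.0, 111.0], [222.0, 287.0], [275.0, 287.0]] b2 [[363.0, 111.0], [422.0, 111.0], [357.0, 287.0], [411.0, 287.0]]
 -90 :::::::::::::::::::::::::::::::::::::::::::::::::::::::::..:::::::::::::::::::::
 -85 ::::::::::::::::::::::::::::::::::::::::::::::::::::::::::::::::::::::::::::::::
 -80 ::::=#%#%%%%%%%%%%%%%%%%%%%%%%%%%%%%%%%%%%%%%%%%%%%%#++++++#%%%%%%%%%%%%%%%%%-::
 -75 ::::=#########%####%##%#%###%%%%%%%%%%%%%%%%%%%%%%%%%+==+==+#%%%%%#%%%%%%%%%%-::
 -70 ::::=#######################%***+*******#***+*****#==-======*###########@@@@@-::
 -65 ::::=%%%##%%%%%%%%%%%%%%%%+==#%%@@@@@@@@@@@@@@@@@@@*+=++++++@@@@@@@@@@%+@@@@%=::
 -60 ::::=%%%##%%%%%%%%%%%%%%%%+==#%%%@%@@@@@@@@%%%@@@@@*+=++++++*@@@@@@@@@%*%%%%%-:-
 -55 ::::=%%%##%%%%%%%%%%%%%%%%+==#%%%%%%@@@@%%%%%%%@@@@*+=+++++++%@@@@@@@@@+@%%%%-::
 -50 ::::+%%%##%%%%%%%%%%%%%%%%+==#%%%%%%%%%%%%%%%%%@@@@*+=++++++++*@@@@@@@%+*++++:::
 -45 ::::+%%%##%%%%%%%%%%%%%%%%+==%%%%%%%%%%%%%%%%%%@@@@++-++++++++*@%#%%*+
[... 686 characters left out ...]
=++++++++:::
   0 :--:#@@@@@@@%@@@@@@@@@@+=+*%%@%@@%#+++++++++++++++++++==-=++++++++++=++++++++:::
   5 ::::#@@@@@@@%@@@@@@@@@%+=*#%%%%%%%#++++++++++++#*****+==-=++++++++++=++++++++::.
  10 ::::#@@@@@@@%@@@@@@@@@%+=*%@@@%%%%#@%*%@@@%#%#+*%%%%%*==-=++++++++++=++++++++:::
  15 ::--%@@@@@@%%@@@@@@@@@%+=**@@%%%###@@@@@@@@@@#=*#%@%%%#=-=++++++++++=++++++++:::
  20 ::::*%%%%%%*%@@@@@@@@@%+===+#%%%==*@@@@@@@@@@#===++====--=++++++++++=-==+++++:::
  25 ::::%@@@#==*@@@@@@@@@@@#======*+#@@@@@@@@@@@@@@%+======+*+++++++++++++=-*#%%%:::
  30 ::::#@@@**@@@@@@@@@@@@@@%*===%@@@@@@@@@@@@@@@@@@@@%*++*@@%+++++++++++++=%%%%%:::
  35 ::::#%%%#%@@@@@@@@@@@@@@@%+==%@@@@@@@@@@@@@@@@@@@@%*++*@@%@*++++++++++++%%%%%:::
```

The rectified view of the layer shows it flat and symmetric: base 1 at -77..-35 mm, middle at ±28 plus rounding, base 2 at 35..78. The near ends are level. On to the second ingot.

```bash
python3 - <<'E'
from h import *
from workcell import bot
c=[.5288,.267,.0665]
K,T=load("g1");G=rackgoal(c,0);f=-G[:3,0];l=G[:3,1];n=-G[:3,2]
print(proj(K,T,[np.array(c)+n*.015+f*a+l*b for a,b in ((-.07,-.022),(-.07,.022),(.07,-.022),(.07,.022),(-.022,-.015),(-.022,.015))]).round(0).tolist())
M=tooldown([.49,.13,.22],np.radians(-6),TI/2);G=rackgoal(c,.06)
print(delta(cur(),M),delta(M,G),bot.read_state()["q"])
E
```

```text
[[78.0, 114.0], [156.0, 114.0], [110.0, 337.0], [177.0, 337.0], [102.0, 198.0], [152.0, 198.0]]
([0.428, 0.463, -0.07], [-0.035, -0.35, -0.249]) ([0.14, 0.538, 0.387], [-0.095, -0.355, -0.214]) [-6.62956745e-02  3.52610122e-02  1.85038813e+00 -7.25664936e-04
  1.25235735e+00 -1.33514100e+00]
```

>>> {"api": "play_rows", "payload": {
  "rows": [
    [[0.428,0.463,-0.07],[-0.035,-0.35,-0.249]],
    [[0.428,0.463,-0.07],[-0.035,-0.35,-0.249]],
    [[0.428,0.463,-0.07],[-0.035,-0.35,-0.249]],
    [[0.428,0.463,-0.07],[-0.035,-0.35,-0.249]],
    [[0.428,0.463,-0.07],[-0.035,-0.35,-0.249]],
    [[0.428,0.463,-0.07],[-0.035,-0.35,-0.249]],
    [[0.428,0.463,-0.07],[-0.035,-0.35,-0.249]]
  ],
  "claw": 1
}}

```text
time: 15.12
tool_pos: [0.4881, 0.1299, 0.2163]
tcp_rot: [0.148, 2.865, -0.023]
wrist_force: [0.6, -0.6, -0.6]
width: 0.998
grip_force: 0.0
```

>>> {"api": "play_rows", "payload": {
  "rows": [
    [[0,0.538,0.05],[-0.095,-0.355,-0.214]],
    [[0,0.538,0.05],[-0.095,-0.355,-0.214]],
    [[0,0.538,0.05],[-0.095,-0.355,-0.214]],
    [[0.14,0.538,0.387],[-0.095,-0.355,-0.214]],
    [[0.14,0.538,0.387],[-0.095,-0.355,-0.214]],
    [[0.14,0.538,0.387],[-0.095,-0.355,-0.214]],
    [[0.14,0.538,0.387],[-0.095,-0.355,-0.214]],
    [[0.14,0.538,0.387],[-0.095,-0.355,-0.214]]
  ]
}}

```text
time: 15.78
tool_pos: [0.4961, 0.2632, 0.1138]
tcp_rot: [-0.1, 2.587, 0.026]
wrist_force: [0.5, 0.1, 0.3]
width: 1.002
grip_force: 0.0
```

```bash
python3 - <<'E'
from h import *
from workcell import bot
c=np.array([.5288,.267,.0665]);T0=cur();snap("g3");K,T=load("g3")
print(T0[:3,3],delta(T0,rackgoal(c,.06)),bot.read_state()["width"])
im=cv2.cvtColor(np.load("pics/g3.npz")["image"],cv2.COLOR_RGB2GRAY)
G=rackgoal(c,0);f=-G[:3,0];l=G[:3,1];n=-G[:3,2]
X,Y=np.meshgrid(np.arange(-.045,.045,.001),np.arange(-.08,.045,.004))
P=(c+n*.015)+Y.reshape(-1,1)*f+X.reshape(-1,1)*l
uv=proj(K,T,P).astype(np.float32).reshape(*X.shape,2)
r=cv2.remap(im,uv[...,0],uv[...,1],cv2.INTER_LINEAR)
for i,row in enumerate(r): print("%4d"%(-80+4*i),"".join(" .:-=+*#%@"[min(9,v//26)] for v in row))
E
```

```text
[0.49611812 0.26317714 0.1137516 ] ([-0.011, 0.005, -0.01], [-0.003, -0.008, -0.001]) 1.003847626957438
 -80 ...::.::.........::::.......................................................:::::::::::...
 -76 .:..:-================================================++=+++++++++++++++++++++++++++++++++
 -72 ::::=+++++++++++++++++========================+%%%%%#=+******###%%%@@@@@@@@@@@@@@@@@@@@@@@
 -68 :::::::-#%%#+:.::::----======+**++###############################*+====*%%%*:::::::::.=#%%
 -64 :::::-*#%%%#++####*---===++%%%%%%%%%%%%%%%%%%%%%%%%%%%%%%%%%%%%%%#*====#%%%###%%%%#%%#+#%%
 -60 :::::::=#%%#*=+++++=--===+#%%%%%%%%%%%%%%%%%%%%%%%%%%%%%%%%%%%%%%#*====#%%%*+++++++++++#%%
 -56 :::::::-#%%#+-::::-=--===*%%%%%%%%%%%%%%%%%%%%%%%%%%%%%%%%%%%%%%%#*====*%%%*-:::::::::=#%%
 -52 :::::::-%%%#*-::::-+=-=*%%%%%%%%%%%%%%%%%%%%%%%%%%%%%%%%%%%%%%%%%#*====#%%%*-:::::::::=#%%
 -48 :::::::-#%%#+:::::-++=+#%%%%%%%%%%%%%%%%%%%%%%%%%%%%%%%%%%%%%%%%%#*====#%%%*::::::::::=#%%
 -44 :::::::-#%%#*-::::-+++*#%%%%%%%%%%%%%%%%%%%%%%%%%%%%%%%%%%%%%%%%%#*====#%%%*::::::::::=#%%
 -40 :::::::-%%%#*-::::-+++*#%%%%%%%
[... 1375 characters left out ...]
===+*****#%@%#***********#%@
  20 @@@@@%%%%%@%**@@@@%===========*%%@@@@@@@@@@@%@@@%%@@%%%%%#*+===========#%@%#@@@@@@@@@@*#%@
  24 @@@@@@@%%@@%*%@@@@%+=======++#%@@@@@@@@@@@@%@@@@@%@%@%%@%%%%*+========+#%@%#%@@@@@@@@@%#%@
  28 @@@@@@@@%@@%*%@@@@%+++=+*#%@@@@@@@@@@@@@@@@@@@@@@@@%@%%@%%%%%%%#+======#%@%#%@@@@@@@@@##%@
  32 *+++++++%@@%*===++++++*#%@@@@@@@@@@@@@@@@@@@%@@@@@@@@@@@%@@@@%@%%#*+==+#%@%#@@@@@@@@@@%#@@
  36 ++++++++#@@%*=====++++*#%@@@@@@@@@@@@@@@@@@@@@@@@@@@@@@@@@@@@%@%%%*+==+#%@%#%@@@@@@@@@%#%@
  40 ++++++++#@@%*======+++*#%@@@@@@@@@@@@@@@@@@@@@@@@@@@@@@@%%%@@%@@%%*====#%@%#%@@@@@@@@@*#%@
  44 ++++++++#@@%*++====+++*#%@@@@@@@@@@@@@@@@@@@@@@@@@@@@@@@@@%@%%%%%#*====#%@%#%@@@@@@@@@%#%@
```

The rectified view confirms ingot 2's waist is centred on the model (±14 mm across, ±21 mm along). Descend and grip.

>>> {"api": "play_rows", "payload": {
  "rows": [
    [[-0.011,0.005,0.1],[0,-0.006,0]],
    [[-0.011,0.005,0.2],[0,-0.006,0]],
    [[-0.011,0.005,0.28],[0,-0.006,0]],
    [[-0.011,0.005,0.34],[0,-0.006,0]],
    [[-0.011,0.005,0.38],[0,-0.006,0]],
    [[-0.011,0.005,0.405],[0,-0.006,0]],
    [[-0.011,0.005,0.414],[0,-0.006,0]],
    [[-0.011,0.005,0.414],[0,-0.006,0]],
    [[-0.011,0.005,0.414],[0,-0.006,0]]
  ]
}}

```text
time: 16.58
tool_pos: [0.5536, 0.2707, 0.0303]
tcp_rot: [-0.1, 2.578, 0.031]
wrist_force: [0.2, -0.0, 0.2]
width: 1.002
grip_force: 0.0
```

>>> {"api": "play_rows", "payload": {
  "rows": [
    [[0,0,0],[0,0,0]],
    [[0,0,0],[0,0,0]],
    [[0,0,0],[0,0,0]],
    [[0,0,0],[0,0,0]],
    [[0,0,0],[0,0,0]],
    [[0,0,0],[0,0,0]],
    [[0,0,0],[0,0,0]],
    [[0,0,0],[0,0,0]],
    [[0,0,0],[0,0,0]]
  ],
  "claw": -1,
  "newtons": 60
}}

```text
time: 17.33
tool_pos: [0.5523, 0.2701, 0.0294]
tcp_rot: [-0.101, 2.58, 0.028]
wrist_force: [-5.1, -2.7, 5.9]
width: 0.338
grip_force: 59.6
```

```bash
python3 - <<'E'
from h import *
from workcell import bot
D=np.linalg.inv(rackgoal([.5288,.267,.0665],0))@cur();print(D[:3,3],bot.read_state()["wrist_force"])
E
```

```text
[-0.00043762  0.00127108  0.04404183] [-5.13615288 -2.65387654  5.88997495]
```

Gripped. Lift along the deck normal.

>>> {"api": "play_rows", "payload": {
  "rows": [
    [[0,0,-0.04],[0,0,0]],
    [[0,0,-0.12],[0,0,0]],
    [[0,0,-0.22],[0,0,0]],
    [[0,0,-0.35],[0,0,0]],
    [[0,0,-0.48],[0,0,0]],
    [[0,0,-0.6],[0,0,0]],
    [[0,0,-0.6],[0,0,0]],
    [[0,0,-0.6],[0,0,0]]
  ]
}}

```text
time: 18.0
tool_pos: [0.4728, 0.2648, 0.1572]
tcp_rot: [-0.101, 2.578, 0.032]
wrist_force: [-0.2, -0.9, -4.3]
width: 0.332
grip_force: 61.9
```

```bash
python3 - <<'E'
from h import *
from workcell import bot
T0=cur();s=bot.read_state();print(T0[:3,3],s["wrist_force"],s["width"])
M=tooldown([.50,.15,.23],np.radians(-45),0.1);G=tooldown([.5577,-.0117,.12],np.radians(-107.3))
print(delta(T0,M),delta(M,G))
E
```

```text
[0.47276887 0.26476437 0.15723704] [-0.20377814 -0.922191   -4.28778304] 0.3317610164123386
([-0.217, -0.466, -0.209], [0.363, 0.55, 1.049]) ([-0.574, -0.294, 0.5], [0.069, 0.115, 1.383])
```

```bash
python3 - <<'E'
from h import *
T0=cur()
M=tooldown([.50,.15,.23],np.radians(-35),0.0);N=tooldown([.54,.03,.18],np.radians(-72));G=tooldown([.5577,-.0117,.12],np.radians(-107.3))
print(delta(T0,M),delta(M,N),delta(N,G))
E
```

```text
([-0.217, -0.466, -0.209], [0.249, 0.686, 0.854]) ([-0.406, -0.301, 0.2], [0.0, 0.0, 0.822]) ([-0.181, 0.016, 0.24], [0.0, 0.0, 0.784])
```

>>> {"api": "play_rows", "payload": {
  "rows": [
    [[-0.04,-0.05,-0.12],[0.03,0.08,0.1]],
    [[-0.08,-0.12,-0.209],[0.06,0.16,0.2]],
    [[-0.12,-0.2,-0.209],[0.09,0.24,0.3]],
    [[-0.15,-0.28,-0.209],[0.12,0.33,0.41]],
    [[-0.18,-0.36,-0.209],[0.15,0.42,0.52]],
    [[-0.217,-0.466,-0.209],[0.19,0.52,0.64]],
    [[-0.217,-0.466,-0.209],[0.22,0.61,0.76]],
    [[-0.217,-0.466,-0.209],[0.249,0.686,0.854]],
    [[-0.217,-0.466,-0.209],[0.249,0.686,0.854]],
    [[-0.217,-0.466,-0.209],[0.249,0.686,0.854]]
  ]
}}

```text
time: 18.83
tool_pos: [0.5004, 0.1482, 0.2258]
tcp_rot: [-0.945, -2.991, 0.008]
wrist_force: [-0.2, 0.3, -4.0]
width: 0.34
grip_force: 62.1
```

>>> {"api": "play_rows", "payload": {
  "rows": [
    [[-0.08,-0.06,0],[0,0,0.15]],
    [[-0.18,-0.12,0],[0,0,0.3]],
    [[-0.28,-0.2,0],[0,0,0.45]],
    [[-0.406,-0.301,0],[0,0,0.6]],
    [[-0.406,-0.301,0.1],[0,0,0.75]],
    [[-0.406,-0.301,0.1],[0,0,0.822]],
    [[-0.406,-0.301,0.1],[0,0,0.822]],
    [[-0.406,-0.301,0.1],[0,0,0.822]]
  ]
}}

```text
time: 19.5
tool_pos: [0.539, 0.0299, 0.203]
tcp_rot: [-1.842, -2.544, 0.006]
wrist_force: [0.6, 0.7, -3.9]
width: 0.336
grip_force: 61.9
```

```bash
python3 - <<'E'
from h import *
T0=cur();print(T0[:3,3])
print(delta(T0,tooldown([.5577,-.0117,.12],np.radians(-107.3))))
E
```

```text
[0.53903156 0.02990981 0.20298419]
([-0.181, 0.02, 0.332], [-0.004, 0.003, 0.789])
```

>>> {"api": "play_rows", "payload": {
  "rows": [
    [[-0.04,0,0],[0,0,0.15]],
    [[-0.09,0.01,0.03],[0,0,0.3]],
    [[-0.14,0.02,0.1],[0,0,0.45]],
    [[-0.181,0.02,0.18],[0,0,0.6]],
    [[-0.181,0.02,0.26],[0,0,0.72]],
    [[-0.181,0.02,0.32],[-0.004,0.003,0.789]],
    [[-0.181,0.02,0.332],[-0.004,0.003,0.789]],
    [[-0.181,0.02,0.332],[-0.004,0.003,0.789]],
    [[-0.181,0.02,0.332],[-0.004,0.003,0.789]],
    [[-0.181,0.02,0.332],[-0.004,0.003,0.789]]
  ]
}}

```text
time: 20.33
tool_pos: [0.5602, -0.0117, 0.1232]
tcp_rot: [2.53, 1.859, 0.006]
wrist_force: [-0.3, -0.7, -3.0]
width: 0.333
grip_force: 61.9
```

```bash
python3 - <<'E'
from h import *
T0=cur();print(T0[:3,3])
print(delta(T0,tooldown([.5577,-.0117,.027],np.radians(-107.3))))
E
```

```text
[ 0.56023908 -0.01170432  0.12315086]
([-0.004, -0.011, 0.385], [0.005, -0.002, -0.002])
```

>>> {"api": "play_rows", "payload": {
  "rows": [
    [[-0.004,-0.009,0.08],[0.005,0,0]],
    [[-0.004,-0.009,0.18],[0.005,0,0]],
    [[-0.004,-0.009,0.26],[0.005,0,0]],
    [[-0.004,-0.009,0.32],[0.005,0,0]],
    [[-0.004,-0.009,0.36],[0.005,0,0]],
    [[-0.004,-0.009,0.38],[0.005,0,0]],
    [[-0.004,-0.009,0.385],[0.005,0,0]],
    [[-0.004,-0.009,0.385],[0.005,0,0]],
    [[-0.004,-0.009,0.385],[0.005,0,0]]
  ]
}}

```text
time: 21.08
tool_pos: [0.5578, -0.0124, 0.0264]
tcp_rot: [-2.533, -1.857, -0.001]
wrist_force: [0.2, -0.4, -3.4]
width: 0.338
grip_force: 62.0
```

>>> {"api": "play_rows", "payload": {
  "rows": [
    [[0,0,0.005],[0,0,0]],
    [[0,0,0.008],[0,0,0]],
    [[0,0,0.008],[0,0,0]]
  ]
}}

```text
time: 21.33
tool_pos: [0.5568, -0.0124, 0.0234]
tcp_rot: [-2.532, -1.856, 0.001]
wrist_force: [0.3, -0.5, -3.7]
width: 0.333
grip_force: 62.0
```

>>> {"api": "play_rows", "payload": {
  "rows": [
    [[0,0,0.004],[0,0,0]],
    [[0,0,0.004],[0,0,0]],
    [[0,0,0.004],[0,0,0]]
  ]
}}

```text
time: 21.58
tool_pos: [0.5566, -0.0123, 0.0221]
tcp_rot: [-2.532, -1.855, 0.001]
wrist_force: [-0.0, -0.4, -2.9]
width: 0.335
grip_force: 62.2
```

>>> {"api": "play_rows", "payload": {
  "rows": [
    [[0,0,0.004],[0,0,0]],
    [[0,0,0.004],[0,0,0]],
    [[0,0,0.004],[0,0,0]]
  ]
}}

```text
time: 21.83
tool_pos: [0.5567, -0.0125, 0.0216]
tcp_rot: [-2.532, -1.856, 0.001]
wrist_force: [-3.2, -1.4, 1.6]
width: 0.336
grip_force: 62.8
```

>>> {"api": "play_rows", "payload": {
  "rows": [
    [[0,0,0.002],[0,0,0]],
    [[0,0,0.002],[0,0,0]],
    [[0,0,0.002],[0,0,0]]
  ]
}}

```text
time: 22.08
tool_pos: [0.5568, -0.0125, 0.0214]
tcp_rot: [-2.532, -1.856, 0.001]
wrist_force: [-4.1, -1.4, 6.3]
width: 0.34
grip_force: 63.3
```

>>> {"api": "play_rows", "payload": {
  "rows": [
    [[0,0,-0.002],[0,0,0]],
    [[0,0,-0.002],[0,0,0]],
    [[0,0,-0.002],[0,0,0]],
    [[0,0,-0.002],[0,0,0]],
    [[0,0,-0.002],[0,0,0]],
    [[0,0,-0.002],[0,0,0]],
    [[0,0,-0.05],[0,0,0]],
    [[0,0,-0.12],[0,0,0]],
    [[0,0,-0.22],[0,0,0]],
    [[0,0,-0.35],[0,0,0]],
    [[0,0,-0.5],[0,0,0]],
    [[0,0,-0.7],[0,0,0]],
    [[0,0,-0.8],[0,0,0]],
    [[0,0,-0.8],[0,0,0]],
    [[0,0,-0.8],[0,0,0]]
  ],
  "claw": 0.3
}}

```text
time: 23.33
tool_pos: [0.5593, -0.0129, 0.2251]
tcp_rot: [2.532, 1.856, 0.008]
wrist_force: [-0.4, -0.4, -0.6]
width: 0.649
grip_force: 0.0
```

```bash
python3 - <<'E'
from h import *
snap("q2");K,T=load("q2");print(cur()[:3,3])
im=cv2.cvtColor(np.load("pics/q2.npz")["image"],cv2.COLOR_RGB2GRAY)
f=np.array([np.cos(-.302),np.sin(-.302)]);l=np.array([-f[1],f[0]]);m=np.array([.5577,-.0117])
for z in (.081,.051):
    X,Y=np.meshgrid(np.arange(-.1,.1,.0025),np.arange(-.09,.09,.005))
    P=np.stack([m[0]+f[0]*Y+l[0]*X,m[1]+f[1]*Y+l[1]*X,0*X+z],-1).reshape(-1,3)
    uv=proj(K,T,P).astype(np.float32).reshape(*X.shape,2)
    r=cv2.remap(im,uv[...,0],uv[...,1],cv2.INTER_LINEAR)
    print(z)
    for i,row in enumerate(r): print("%4d"%(-90+5*i),"".join(" .:-=+*#%@"[min(9,v//26)] for v in row))
E
```

```text
[ 0.55758208 -0.01271149  0.22222057]
0.081
 -90 ------:.:::::::::::::::::::::::::::::::::::::::::::::::.......:::::::::.::...::.
 -85 ----------:::::::::::::::::::::::::::::::::::::::::::::::......::.::::.:::::::::
 -80 ...:--------:::::::::::::::::::::::::::::::::::::::::::::......:::::::::::::::::
 -75 .......:-----::::::::::::::::::::::::::::::::::::::::::::::..:..::::::::::::::::
 -70 ...........:+#######################%%%###%%######**##**+=====+*++***++**+++++-:
 -65 ............+####################%%%%%%%%%%%%%%%%%%%%%%%%====++###%###%%%%%%%%*:
 -60 :::::::::::-##*##############*=**%@@@@@@@@@@@@@@@@@@%#+=+++++++++++++@%=+@@@@@#:
 -55 :::::::::::-###%%%%%%%%%%%%%%#==*%@@@@@@@@@@@@@@@@@@%===++++++++++++@@%==%@@@@#:
 -50 :::::::::::-#%#%%%%%%%%%%%%%%#==*%@@@@@@@@@@@@@@@@@@%===++++++++++*%@@%==%%%%%*:
 -45 :::::::::::-###%%%%%%%%%%%%%%#==*%@@@@@@@@@@@@@@@@@@%==*+++++++++#@@@@%==%@@%@#:
 -40 :::::::::::-%%#%%%%%%%%%%%%%%#==#@@@@@@@@@@@@@@@@@@@%+==+++++++++++++*+==##*+++:
 -35 :::::::::::=%%#%%%%%%%%%%%%%%#==#@@@@@@@@@@@@@@@@@@@%+=++++++++++++++++==+*+*++:
 -30 :::::::::::=%%#%%%%
[... 4441 characters left out ...]
@@@#==%%%%%+
  50 ::::::*%%%@@@@@@@@@@@@@@@@*=+%@@@@@@@@@@@@@@@@@@@@@*==+++++++++++++*@@@#==%%%%%+
  55 ::::::*%%%@@@@@@@@@@@@@@@%+=+%@@@@@@@@@@@@@@@@@@@@@*==*+++++++++++++%@@#==%%%%%+
  60 ::::::*%%%@@@@@@@@@@@@@@@%+=+%@@@@@@@@@@@@@@@@@@@@@*==#%@*++++++++++@@@#==%@@@%=
  65 ::::::*%%%@@@@@@@@@@@@@@@%+==%@@@@@@@@@@@@@@@@@@@@@*%##@@@@@@@@@@@@@@@@#+%%%%%%=
  70 ::::::*%######%#%%%%%%%%%#+#%%%%%%%%%%%%%%%%%%%%%######%%%%%%%%%%%%%%%%%%%%%%%%=
  75 ::::::-%%%%%%%%%%%%%%%%%%%%%%%%%%%%%%%%%%%%%%%%%%%%%%%%%%%%%%%%%%%%%%%%%%%%%%%%=
  80 ....::-::::::::::::::::::::::::::::::::::-:::-:::::-::::::::::::::::::::::::::::
  85 .:--==-:::::::::::::::::::::::::::::::::::::::--::::::::::::::::::::::::::::::::
```

```bash
python3 -c "
from workcell import bot
print(bot.finish_job())"
```

```text
the job is handed in; nothing more can be done
None
```

Job handed in at about 23 s: rack_ingot_1 sits wide face up in the gap, level with both neighbours, and rack_ingot_2 lies wide face down crosswise over the middle, possibly about 2 mm off centre; both were set down under force contact, after a first grasp closed on nothing because the fingertips end about 36 mm short of the reported TCP.

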